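Offer the bridge up over its locating pins on a ukulele body

ROBOT

A 6-joint arm with a two-finger parallel gripper is mounted at the origin on the work surface. World frame = base frame: x ahead of the robot, y to its left, z up, the work surface at z = 0. Lengths are in mm, angles in rad, forces in N, time in s.
With the tool pointing down it reaches from about 350 to 775 mm from the base axis. Payload 7.3 kg.
Tool frame: the origin (TCP) lies midway between the tips of the shut fingers; the grasp point (between the pads) lies 19 mm behind it; z points along the fingers, y is the direction in which the jaws open and shut (so a half turn about z gives the same grasp; the last joint's range is limited). The gripper opens to 92 mm and grips with 3 to 60 N. Pads are 19 mm wide; open, the fingers measure 130 mm over their backs; the gripper's body (75 mm by 190 mm) begins 47 mm behind the grasp point.
Start: joints at [-1.266, 0.342, 1.524, -0, 1.275, -0.146], TCP at [228.759, -472.561, 226.741] pointing down, gripper open.
Joint ranges: [-2.53, 2.53], [-0.77, 2.02], [0.04, 2.7], [-1, 4.14], [0.28, 2.66], [-3.11, 3.11]. Speed limits (rad/s): [2.57, 2.57, 3.14, 3.14, 3.14, 3.14].

INTERFACE

Orientations are given as [roll, pitch, yaw] about the fixed x, y, z axes, in that order (R = Rz(yaw) Ry(pitch) Rx(roll)).
In Python, from plant import sensors, imaging, ticket gives the robot as it stands. The module is installed in compiled form; this text tells all that it offers.
- The arm moves only by the tool arm_command, never from a script. Its argument "increments" is one flat list of numbers, 5 for each row, row after row: the closure, from 0 (fully open) to 1 (shut), then the shift along the tool's x, y, z in mm, then the turn about the tool's z in degrees. In form: [hand, dx, dy, dz, spin, hand, dx, dy, dz, spin, ...]. A call has 1 to 20 rows; each row is the pose to reach, as a shift and turn from the pose commanded when the call began, along the tool's axes at that moment; what a row does not reach only later rows make up. A row lasts 1/8 s, in which the tool goes at most 62.5 mm and 10.7 degrees, less where a joint would pass 70% of its speed; a pose out of reach is approached as far as the arm can. A call with a gripper value outside its range is refused whole. The fingers move at their own pace and stop on an object; the grip force is fixed at half the most. Time passes only in rows, so rows that repeat a pose let the fingers close. It gives the time, the measured TCP pose, the force and the opening at its end, in the units of the state.
- sensors.get_obs(): the state, without advancing time (a new reading comes with each control period).
- imaging.capture(name): name is "scene" or "top"; returns the picture (400x640x3 uint8, blue, green, red); there is no depth.
- imaging.calibration(name): a dict with "fx", "fy", "cx", "cy" (pixels), "world_to_cam" (4x4, takes a point from world to camera coordinates). Camera axes: x right, y down, z forward; pixel columns grow to the right and rows downward; lengths in mm; the calibration is good to about 2 mm. A picture is of the moment at which its call begins. calibration takes no time and is no camera call.
- ticket.close_job(): hands the job in, once; it reports no verdict.
The state is a dict: "time": time; "joint_positions": joint angles; "dq": joint speeds; "tau": joint torques, N m; "tool_pos": TCP position; "tcp_rot": TCP orientation; "contact_force": force on the tool from outside, world axes, zero at the start; "moment": the same for the moment, N m; "grip_width": finger opening in mm.
Only numpy, scipy, OpenCV 4.12 (cv2) and the standard library are available. Lean on these libraries where they do the work, as an engineer would, in place of code of your own. Each camera call takes 0.05 s, during which the arm holds its last target. There are 200 camera calls.

TASK

Take the ukulele bridge out of the parts tray, carry it over the holding pegs and offer it up to the instrument: level, saddle slot towards the soundhole, its two end holes straight above the two locating pins, with its underside clear of the pin tips by no more than a centimetre. Finish while holding it still there in the gripper, so that I can sight it and brush the glue in underneath; do not set it down or let go. Neither the bridge nor the robot may touch the instrument, the pins or the board and pegs that hold it, and leave the plane, the glue jar and the clamping caul where they are.

Things in the scene. Friction and masses are not known exactly. Their poses are not given: they have to be found in the camera images.
- bridge: ukulele bridge, dark wood, loose, about 22 g, flat on the tray floor, top up: plate 84 (x) x 24 (y) x 4 mm; its middle 50 mm is a block 10 mm high and 24 mm wide, the place to pinch it; a 6 mm through hole in each thin end wing. Origin: centre of the underside; x along its length, z up, y towards the side with the saddle slot. It starts less than 75 degrees from its final heading
- saddle_slot (a point): middle of the bridge's saddle slot, a dark groove 2.5 mm wide and 46 mm long in its top, 8 mm to +y of the middle; this side must face the soundhole. The other side is the tie block, with two pale strips along its top
- hole_right (a point): centre of the bridge's hole on its +x wing, at the underside (34 mm along +x from the bridge's origin)
- hole_left (a point): centre of the bridge's hole on its -x wing, at the underside (34 mm along -x from the bridge's origin)
- workboard: fixed plywood board 270 (x) x 345 (y) x 18 mm and all that is fixed on it: pegs, batten, pins and an unfinished ukulele body, 280 mm long, 203 mm wide at the tail half, 65 mm deep, its flat pale soundboard up, 83 mm above the bench. Origin: centre of the board's underside, on the bench; y runs along the instrument from tail to neck end, z up
- peg_top (a point): top of one of six upright holding pegs round the instrument, wood with rubber sleeves, 17 mm thick, tops 105 mm above the bench. This one is at x 112, y -65 mm of the work board; the others at x -112, y -65; x 55 and -55, y -146; x 73 and -73, y 42 mm
- batten (a point): middle of the top of the wooden hold-down batten across the neck end: 212 mm long (x), 26 mm wide, at y 105 mm of the work board, 104 mm above the bench; the studs and wing nuts at its two ends reach 126 mm
- pin_right (a point): centre of the tip of the steel locating pin at x 34, y -62 mm of the work board: upright, 5 mm thick, 9 mm tall, tip 92 mm above the bench. The bridge's right hole belongs above it. The bridge's place round both pins is framed with pale masking tape, flat on the soundboard
- pin_left (a point): centre of the tip of the other locating pin, at x -34, y -62 mm of the work board, otherwise the same; the bridge's left hole belongs above it
- soundhole (a point): centre of the round 58 mm soundhole, at the soundboard's surface, 96 mm towards the neck end from the middle between the pins
- tray: fixed open wooden parts tray 215 (x) x 170 (y) x 22 mm high outside, walls and floor 6 mm thick, on the bench to the left or the right of the work board; the bridge lies in it. Origin: centre of the underside
- plane: bystander: small steel block plane, 112 x 36 x about 50 mm, on a cork mat on the other side of the work board. Origin: centre of its sole
- gluejar: bystander: closed white plastic glue jar, 54 mm across, 75 mm high, on the same cork mat. Origin: centre of its base
- caul: bystander: plain light wooden clamping caul, a block 64 x 28 x 18 mm faced with cork below, on the same cork mat. Origin: centre of its underside
Not all that is in view belongs to the job. What is meant by the bridge is not blue, and is the smaller of those in its own colour.

How it is judged (in metres and radians):
On the way:
1. the bridge is lifted clear out of the tray in the gripper (underside more than 35 mm above the bench) (height (world z) of bridge above 0.035 m and contact force between bridge and the fingers above 0.5 N and contact force between bridge and tray below 0.05 N), for 0.1 s.
At the end, for the whole second after the job is handed in: Finished still gripping the bridge, at rest, level within 0.1 rad, slot towards the soundhole: right hole within 4 mm horizontally of the right pin, left hole within 4 mm of the left pin, underside 1 to 12 mm above both pin tips, touching neither pins nor instrument (horizontal distance between hole_right and pin_right below 0.004 m and horizontal distance between hole_left and pin_left below 0.004 m and z of hole_right in the frame of pin_right between 0.001 and 0.012 m and z of hole_left in the frame of pin_left between 0.001 and 0.012 m and angle between bridge's own z axis and vertical below 0.1 rad and linear speed of bridge below 0.01 m/s and angular speed of bridge below 0.1 rad/s and contact force between bridge and the fingers above 0.5 N and contact force between bridge and workboard below 0.02 N); the arm keeps its last pose, push and grip.
It fails at once if the bridge touches the instrument, the pins, the pegs or the work board (contact force between bridge and workboard above 0.3 N).
It fails at once if the fingers or the arm touch the instrument or what holds it (contact force between any of the fingers, the arm and workboard above 0.5 N).
It fails at once if the plane, the glue jar or the caul is moved more than 10 mm or knocked over (distance of any of plane, gluejar, caul from where it was at the start of the episode above 0.01 m or angle between gluejar's own z axis and vertical above 0.3 rad).
It also fails if it takes over 42 s, if anything falls off the work surface, if the arm or the gripper's body presses on something with over 40 N, if the wrist force passes 120 N, or if a joint passes its speed limit or range.

## Working session

There is one attempt and no reset: what is moved stays moved. The work goes in short steps, Python scripts to look and compute and a tool call to move; the robot and the scene stay as the last step left them, time stands still between calls to the robot, and variables do not carry over. Pictures are saved under pics/ and viewed, about 8 in all and at most 12, crops included, and the job is handed in when it is done.

Besides the shell and the picture viewer there is one more tool, called by a JSON object that holds its "name" and its "arguments", one argument or row to a line. arm_command: Moves the arm, as the interface text tells. Its arguments: {"type":"object","properties":{"increments":{"type":"array","items":{"type":"number"}}},"required":["increments"]}

```bash
mkdir -p pics; python3 - <<'E'
from plant import sensors, imaging
import cv2,json,numpy as np
print(sensors.get_obs())
for n in ("scene","top"):
    c=imaging.calibration(n); print(n,c)
    im=imaging.capture(n); cv2.imwrite(f"pics/{n}0.png",im)
E
```

```text
{'time': 0.0, 'joint_positions': array([-1.26596187e+00,  3.42721198e-01,  1.52504393e+00, -6.52749051e-06,
        1.27539464e+00, -1.46028093e-01]), 'dq': array([-1.93568787e-04,  1.46896991e-05, -5.36862313e-04,  1.28527863e-03,
       -7.56512568e-04, -2.83443016e-03]), 'tau': array([-7.73945703e-04, -4.31248283e+01, -2.44222176e+01,  7.17244414e-02,
        5.59718348e-02, -1.39545264e-04]), 'tool_pos': array([ 228.64235646, -472.13100721,  226.03636681]), 'tcp_rot': array([-3.14004132e+00, -2.21853896e-04,  4.50864279e-01]), 'contact_force': array([-0.70270452,  0.17157044,  0.71807626]), 'moment': array([0.00978401, 0.01135984, 0.01817078]), 'grip_width': 91.81100339675346}
scene {'fx': 458.32688405448636, 'fy': 458.32688405448636, 'cx': 320.36503348290233, 'cy': 199.71859226830537, 'world_to_cam': array([[-4.05422510e-01,  9.13898472e-01,  2.05468207e-02,
         1.69152353e+02],
       [ 6.44983258e-01,  3.01910152e-01, -7.02030525e-01,
        -3.57900681e+02],
       [-6.47787917e-01, -2.71366622e-01, -7.11850385e-01,
         1.89469968e+03],
       [ 0.00000000e+00,  0.00000000e+00,  0.00000000e+00,
         1.00000000e+00]])}
top {'fx': 508.22684913981124, 'fy': 508.22684913981124, 'cx': 314.0701528567464, 'cy': 200.35539527626133, 'world_to_cam': array([[ 6.46826813e-02, -9.97903342e-01, -2.25201928e-03,
         4.49218186e+01],
       [-9.70494785e-01, -6.23804704e-02, -2.32913180e-01,
         6.06289434e+02],
       [ 2.32284359e-01,  1.72510220e-02, -9.72494925e-01,
         1.33715472e+03],
       [ 0.00000000e+00,  0.00000000e+00,  0.00000000e+00,
         1.00000000e+00]])}
```

View pics/top0.png

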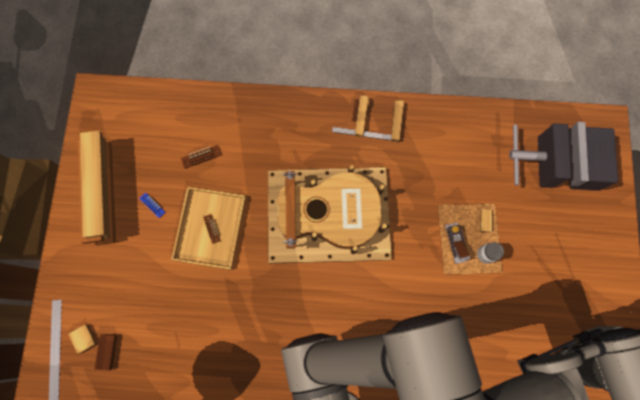

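View pics/scene0.png

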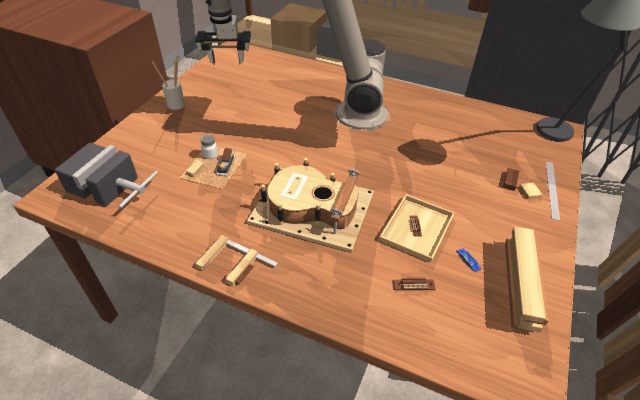

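Top view: bridge in the tray near (212,228), larger decoy at (201,156), tape frame near (351,208), soundhole (317,209), neck to the left. Scene view agrees: bridge (416,226), tape (294,186), soundhole (322,193). Next I'll view enlarged crops.

```bash
python3 - <<'E'
import cv2,numpy as np
t=cv2.imread("pics/top0.png"); s=cv2.imread("pics/scene0.png")
f=lambda im,x,y,w,h,k: cv2.resize(im[y:y+h,x:x+w],None,fx=k,fy=k,interpolation=cv2.INTER_CUBIC)
# left: tray crop x190..240,y205..255 ; right: tape x335..385,y180..230
a=np.hstack([f(t,190,203,50,50,8),f(t,327,183,50,50,8)])
cv2.imwrite("pics/c1.png",a)
a=np.hstack([f(s,391,201,50,50,8),f(s,270,161,50,50,8)])
cv2.imwrite("pics/c2.png",a)
E
```

```text
(no output)
```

View pics/c1.png

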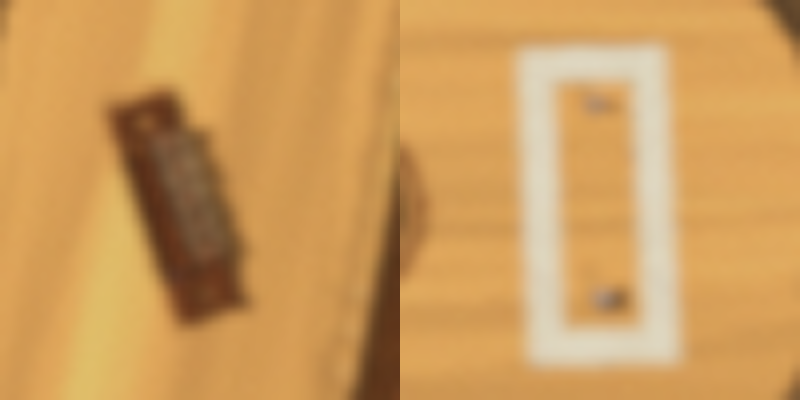

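View pics/c2.png

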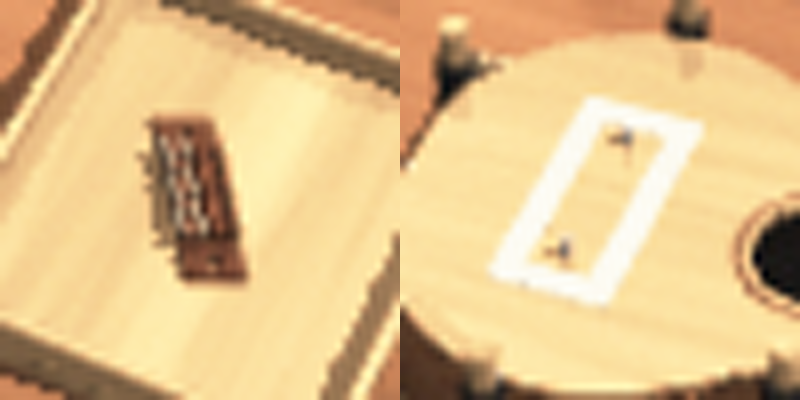

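The tie block's pale strips are on the right in the top view, so the slot faces left, towards world +y. Now I'll measure both poses in both views.

```bash
cat > h.py <<'E'
import cv2,numpy as np
from plant import imaging
C={n:imaging.calibration(n) for n in("scene","top")}
def ray(n,p,z):
    c=C[n];R=c["world_to_cam"][:3,:3];t=c["world_to_cam"][:3,3]
    d=R.T@np.array([(p[0]-c["cx"])/c["fx"],(p[1]-c["cy"])/c["fy"],1]);o=-R.T@t
    return (o+d*(z-o[2])/d[2])[:2]
def proj(n,P):
    c=C[n];q=c["world_to_cam"][:3,:3]@np.asarray(P,float)+c["world_to_cam"][:3,3]
    return np.array([c["fx"]*q[0]/q[2]+c["cx"],c["fy"]*q[1]/q[2]+c["cy"]])
def big(m):
    k,l,st,ce=cv2.connectedComponentsWithStats(m.astype(np.uint8));i=1+np.argmax(st[1:,4]);return l==i
def outline(n,m,z):
    "filled outline (subpixel by upscaling) cast to plane z -> min-area rect"
    k=cv2.findContours(m.astype(np.uint8),cv2.RETR_EXTERNAL,cv2.CHAIN_APPROX_NONE)[0]
    k=max(k,key=cv2.contourArea)[:,0,:].astype(float)
    return np.array([ray(n,p,z) for p in k],np.float32)
def up(im,x,y,w,h,k=8): return cv2.resize(im[y:y+h,x:x+w],None,fx=k,fy=k,interpolation=cv2.INTER_CUBIC)
def unup(u,x,y,k=8): return np.array([(u[0]+.5)/k-.5+x,(u[1]+.5)/k-.5+y])
E
python3 - <<'E'
from h import *
I={n:cv2.imread(f"pics/{n}0.png") for n in C}
for n,tb,tt in(("top",(190,203),(327,183)),("scene",(391,201),(270,161))):
    b=up(I[n],*tt,50,50); hsv=cv2.cvtColor(b,cv2.COLOR_BGR2HSV)
    m=big((hsv[...,1]<(70 if n=="top" else 55))&(hsv[...,2]>170))
    k=max(cv2.findContours(m.astype(np.uint8),cv2.RETR_EXTERNAL,cv2.CHAIN_APPROX_NONE)[0],key=cv2.contourArea)[:,0]
    w=np.array([ray(n,unup(p,*tt),83) for p in k],np.float32)
    print(n,"tape",cv2.minAreaRect(w))
    b=up(I[n],*tb,50,50); g=b[...,2]
    m=big(g<(150 if n=="top" else 190))
    k=max(cv2.findContours(m.astype(np.uint8),cv2.RETR_EXTERNAL,cv2.CHAIN_APPROX_NONE)[0],key=cv2.contourArea)[:,0]
    w=np.array([ray(n,unup(p,*tb),10) for p in k],np.float32)
    print(n,"bridge",cv2.minAreaRect(w))
pts={"top":[(110,105),(178,92),(248,303),(185,325),(148,120),(208,292)],"scene":[(150,120),(213,117),(247,280),(182,282),(212,262)]}
for n,o in(("top",(190,203)),("scene",(391,201))):
    P=np.array([ray(n,unup(p,*o),10) for p in pts[n]]);print(n,P.round(1).tolist(),P[:4].mean(0))
for n,o,ps in(("top",(327,183),[(197,103),(207,298)]),("scene",(270,161),[(222,138),(163,245)])):
    print(n,"pins",[ray(n,unup(p,*o),90).round(1).tolist() for p in ps])
d={n:cv2.cvtColor(I[n],cv2.COLOR_BGR2GRAY) for n in C}
print(ray("top",(317,209),83),ray("scene",(322.5,193),83))
E
```

```text
top tape ((584.5745849609375, -19.409074783325195), (110.2464828491211, 49.92359924316406), 5.122982501983643)
top bridge ((516.394287109375, 369.94610595703125), (84.50286865234375, 30.992027282714844), 24.235219955444336)
scene tape ((583.1762084960938, -19.814109802246094), (113.46351623535156, 53.198997497558594), 4.658796310424805)
scene bridge ((518.5296630859375, 370.40802001953125), (86.54988098144531, 34.47119140625), 23.524118423461914)
top [[551.1, 400.1], [557.5, 376.2], [482.8, 342.8], [473.5, 364.3], [546.6, 385.8], [485.8, 357.4]] [516.24442043 370.84014565]
scene [[484.2, 343.9], [471.7, 366.6], [550.1, 401.9], [561.8, 379.2], [546.9, 387.0]] [516.94518559 372.90048562]
top pins [[618.1, -17.1], [550.3, -23.7]]
scene pins [[554.0, -22.7], [619.2, -16.6]]
[575.65244204  74.10363514] [576.78486006  76.26403934]
```

Bridge origin is about (516.3, 371.4), yaw about 24.2°. The target is about (584.3, -19.8), yaw about 5.2°. First I'll move above the bridge through a waypoint.

{"name": "arm_command", "arguments": {
  "increments": [0.3, 356, -297, 0, 0, 0.3, 356, -297, 0, 0, 0.3, 356, -297, 0, 0, 0.3, 356, -297, 0, 0, 0.3, 356, -297, 0, 0, 0.3, 356, -297, 0, 0, 0.3, 356, -297, 0, 0, 0.3, 626.6, -634.3, 0, 1.6, 0.3, 626.6, -634.3, 0, 1.6, 0.3, 626.6, -634.3, 0, 1.6, 0.3, 626.6, -634.3, 0, 1.6, 0.3, 626.6, -634.3, 0, 1.6, 0.3, 626.6, -634.3, 0, 1.6, 0.3, 626.6, -634.3, 0, 1.6, 0.3, 626.6, -634.3, 60, 1.6, 0.3, 626.6, -634.3, 120, 1.6, 0.3, 626.6, -634.3, 120, 1.6, 0.3, 626.6, -634.3, 120, 1.6, 0.3, 626.6, -634.3, 120, 1.6, 0.3, 626.6, -634.3, 120, 1.6]
}}

```text
time: 2.6
tool_pos: [517.5, 371.6, 109.1]
tcp_rot: [-3.141, -0.004, 0.422]
contact_force: [-0.9, -0.3, 0.4]
grip_width: 64.2
```

```bash
python3 - <<'E'
from h import *
from plant import sensors
o=sensors.get_obs();print({k:o[k] for k in("time","tool_pos","tcp_rot","grip_width")})
o=sensors.get_obs()
a=imaging.capture("top");b=imaging.capture("scene")
for n in C:print(n,proj(n,o["tool_pos"]))
cv2.imwrite("pics/a1.png",np.hstack([up(a,170,183,80,100,5),up(b,371,161,80,100,5)]))
E
```

```text
{'time': 2.6, 'tool_pos': array([517.46636301, 371.63738264, 109.09002286]), 'tcp_rot': array([-3.14136749, -0.00392107,  0.42244069]), 'grip_width': 64.18465784845915}
scene [420.34179194 203.52630737]
top [204.49792289 221.13089531]
```

View pics/a1.png

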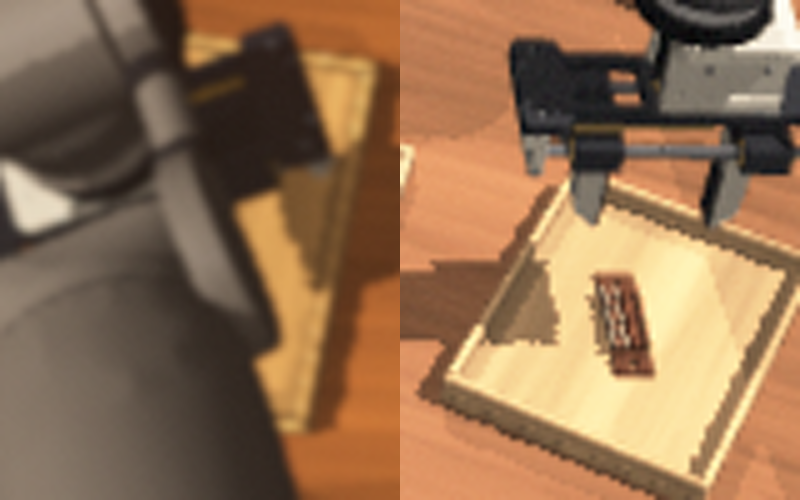

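Scene view shows both finger tips around (590,222) and (710,225) in the crop, straddling the bridge axis as predicted. The arm hides the top view. Descending.

{"name": "arm_command", "arguments": {
  "increments": [0.3, 0, 0, 40, 0, 0.3, 0, 0, 70, 0, 0.3, 0, 0, 85, 0, 0.3, 0, 0, 92, 0, 0.3, 0, 0, 92, 0, 0.3, 0, 0, 92, 0, 0.3, 0, 0, 92, 0]
}}

```text
time: 3.58
tool_pos: [516.9, 371.6, 15.6]
tcp_rot: [-3.142, -0.002, 0.423]
contact_force: [0.5, 1.2, 0.4]
grip_width: 64.0
```

```bash
python3 - <<'E'
from h import *
from plant import sensors
o=sensors.get_obs();print({k:o[k] for k in("time","tool_pos","tcp_rot","grip_width","contact_force")})
b=imaging.capture("scene")
print(sensors.get_obs()["tool_pos"])
cv2.imwrite("pics/a2.png",up(b,371,161,80,90,8))
E
```

```text
{'time': 3.575, 'tool_pos': array([516.88947739, 371.61465609,  15.59589284]), 'tcp_rot': array([-3.14158760e+00, -1.56772242e-03,  4.22919455e-01]), 'grip_width': 63.978809743645144, 'contact_force': array([0.54533437, 1.18398902, 0.39948684])}
[516.7832085  371.58298951  15.44816325]
```

View pics/a2.png

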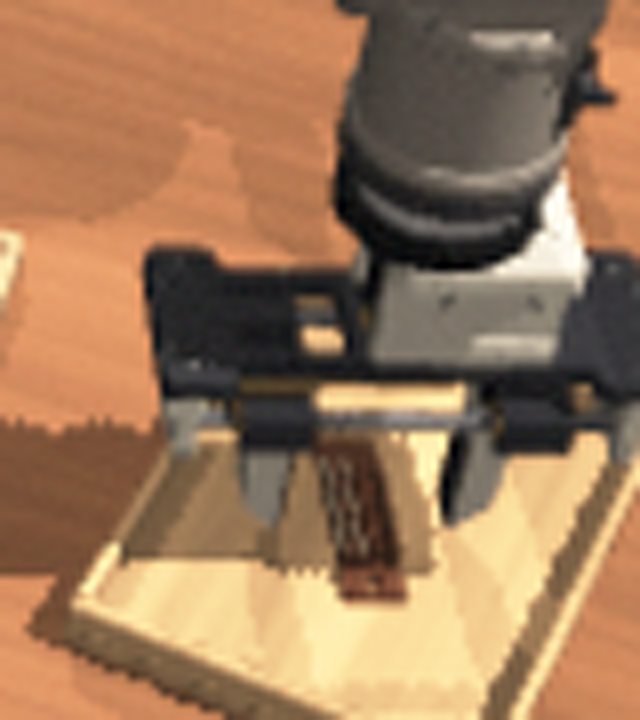

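Fingers at (270,520) and (460,520) in the crop are evenly either side of the bridge. Going 7 mm lower and closing.

{"name": "arm_command", "arguments": {
  "increments": [0.3, 0, 0, 4, 0, 0.3, 0, 0, 7, 0, 0.3, 0, 0, 7, 0, 0.3, 0, 0, 7, 0, 1, 0, 0, 7, 0, 1, 0, 0, 7, 0, 1, 0, 0, 7, 0, 1, 0, 0, 7, 0, 1, 0, 0, 7, 0, 1, 0, 0, 7, 0, 1, 0, 0, 7, 0, 1, 0, 0, 7, 0, 1, 0, 0, 7, 0, 1, 0, 0, 7, 0]
}}

```text
time: 5.38
tool_pos: [516.4, 371.4, 7.7]
tcp_rot: [3.142, -0.0, 0.423]
contact_force: [0.1, 0.4, -0.4]
grip_width: 23.5
```

Gripped at 23.5 mm. Lifting straight up and looking.

{"name": "arm_command", "arguments": {
  "increments": [1, 0, 0, -5, 0, 1, 0, 0, -20, 0, 1, 0, 0, -50, 0, 1, 0, 0, -85, 0, 1, 0, 0, -120, 0, 1, 0, 0, -150, 0, 1, 0, 0, -170, 0, 1, 0, 0, -180, 0, 1, 0, 0, -180, 0, 1, 0, 0, -180, 0, 1, 0, 0, -180, 0, 1, 0, 0, -180, 0]
}}

```text
time: 6.88
tool_pos: [516.3, 371.2, 187.0]
tcp_rot: [3.141, 0.001, 0.423]
contact_force: [0.0, -0.2, 0.3]
grip_width: 23.3
```

```bash
python3 - <<'E'
from h import *
from plant import sensors
o=sensors.get_obs();print({k:o[k] for k in("time","tool_pos","tcp_rot","grip_width")})
b=imaging.capture("scene"); p=proj("scene",o["tool_pos"]);x,y=int(p[0])-30,int(p[1])-30;print(p,x,y)
cv2.imwrite("pics/a3.png",up(b,x,y,60,60,10))
E
```

```text
{'time': 6.875, 'tool_pos': array([516.25439865, 371.23453528, 187.00556417]), 'tcp_rot': array([3.14139048e+00, 1.14590742e-03, 4.22832060e-01]), 'grip_width': 23.270077926220342}
[425.05066135 184.47022034] 395 154
```

View pics/a3.png

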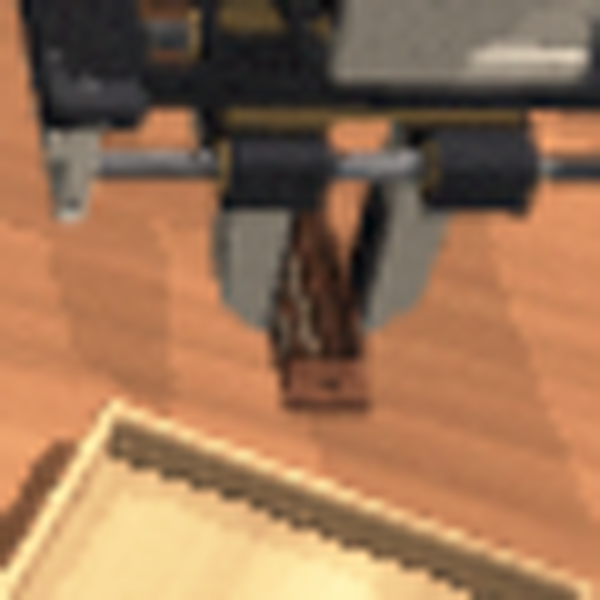

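Bridge level in the grip, near wing hole at (330,383) in the crop. Moving over the pins and stopping 35 mm above them.

{"name": "arm_command", "arguments": {
  "increments": [1, -8, 30, 0, 2, 1, -20, 80, 0, 5, 1, -33, 130, 0, 8, 1, -46, 180, 0, 11, 1, -59, 230, 0, 14, 1, -72, 280, 0, 17, 1, -85, 330, 0, 19, 1, -94, 365, 0, 19, 1, -98.4, 384.5, 0, 19, 1, -98.4, 384.5, 0, 19, 1, -98.4, 384.5, 0, 19, 1, -98.4, 384.5, 20, 19, 1, -98.4, 384.5, 40, 19, 1, -98.4, 384.5, 55, 19, 1, -98.4, 384.5, 57, 19, 1, -98.4, 384.5, 57, 19, 1, -98.4, 384.5, 57, 19, 1, -98.4, 384.5, 57, 19, 1, -98.4, 384.5, 57, 19, 1, -98.4, 384.5, 57, 19]
}}

```text
time: 9.43
tool_pos: [584.5, -19.7, 130.9]
tcp_rot: [3.141, -0.0, 0.091]
contact_force: [-0.5, 0.2, 0.1]
grip_width: 23.7
```

```bash
python3 - <<'E'
from h import *
from plant import sensors
o=sensors.get_obs();print({k:o[k] for k in("time","tool_pos","tcp_rot","grip_width")})
# lifted hole check
h=ray("scene",unup((330,383),395,154,10),189.3); e=np.array([516.25,371.23])+34*np.array([np.cos(.4228),np.sin(.4228)])
d=h-e;print("lift hole err along x,y",d@[np.cos(.4228),np.sin(.4228)],d@[-np.sin(.4228),np.cos(.4228)])
b=imaging.capture("scene");cv2.imwrite("pics/scene4.png",b); cv2.imwrite("pics/top4.png",imaging.capture("top"))
p=proj("scene",o["tool_pos"]);x,y=int(p[0])-40,int(p[1])-25;print(p,x,y)
cv2.imwrite("pics/a4.png",up(b,x,y,70,60,10))
E
```

```text
{'time': 9.425, 'tool_pos': array([584.50323161, -19.71394824, 130.85183827]), 'tcp_rot': array([ 3.14145548e+00, -2.34114614e-04,  9.11690475e-02]), 'grip_width': 23.684228294909072}
lift hole err along x,y -1.1626449406487454 1.2485202593557474
[293.68362023 174.45768169] 253 149
```

View pics/a4.png

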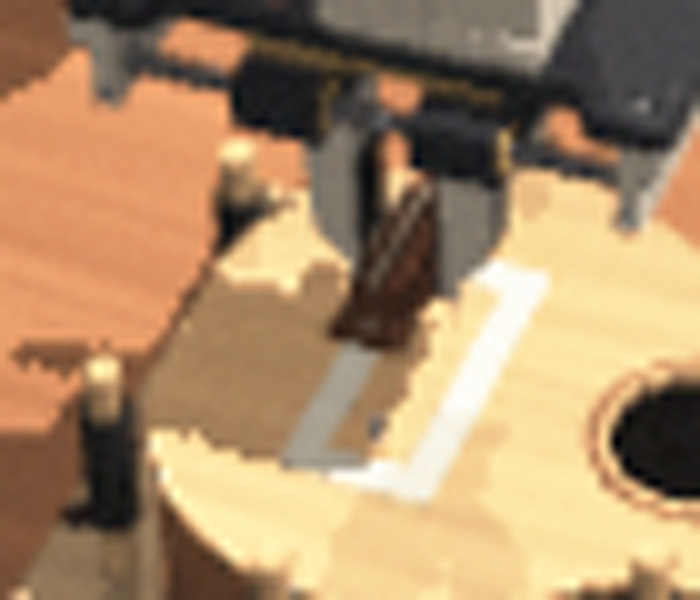

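Bridge is over the tape frame, parallel to it; its near end is around (370,335) in the crop, with the near pin at (378,428). Lowering 30 mm puts the underside at about 99 mm.

{"name": "arm_command", "arguments": {
  "increments": [1, 0, 0, 8, 0, 1, 0, 0, 16, 0, 1, 0, 0, 22, 0, 1, 0, 0, 27, 0, 1, 0, 0, 30, 0, 1, 0, 0, 30, 0, 1, 0, 0, 30, 0, 1, 0, 0, 30, 0, 1, 0, 0, 30, 0]
}}

```text
time: 10.65
tool_pos: [584.6, -19.7, 100.9]
tcp_rot: [3.141, -0.0, 0.091]
contact_force: [-1.2, 0.5, 0.3]
grip_width: 23.6
```

```bash
python3 - <<'E'
from h import *
from plant import sensors
o=sensors.get_obs();print({k:o[k] for k in("time","tool_pos","tcp_rot","grip_width","contact_force")})
b=imaging.capture("scene");cv2.imwrite("pics/scene5.png",b)
p=proj("scene",o["tool_pos"]);x,y=int(p[0])-35,int(p[1])-20;print(p,x,y)
# predicted right-hole pixel from the arm pose; tape corner prediction
yw=o["tcp_rot"][2];u=np.array([np.cos(yw),np.sin(yw)])
c=np.array(o["tool_pos"][:2]);zb=o["tool_pos"][2]-1.7
im=up(b,x,y,50,50,12)
for q in (c+42*u+12*np.array([-u[1],u[0]]),c+42*u-12*np.array([-u[1],u[0]]),c+34*u):
    for z in(zb,zb+4):
        s=proj("scene",[*q,z]);print("pred",q.round(1),z.round(1),((s-[x,y]+.5)*12-.5).round(0))
cv2.imwrite("pics/a5.png",im)
E
```

```text
{'time': 10.65, 'tool_pos': array([584.56441493, -19.65638093, 100.87286175]), 'tcp_rot': array([ 3.14144502e+00, -3.38449236e-04,  9.12585782e-02]), 'grip_width': 23.581784481765045, 'contact_force': array([-1.23469539,  0.49607408,  0.291862  ])}
[293.88944141 181.50106213] 258 161
pred [625.3  -3.9] 99.2 [421. 372.]
pred [625.3  -3.9] 103.2 [421. 361.]
pred [627.5 -27.8] 99.2 [335. 350.]
pred [627.5 -27.8] 103.2 [334. 339.]
pred [618.4 -16.6] 99.2 [389. 341.]
pred [618.4 -16.6] 103.2 [389. 329.]
```

View pics/a5.png

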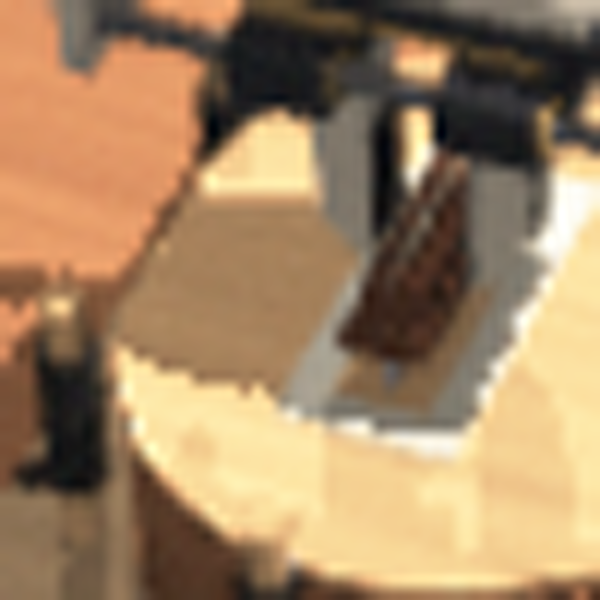

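Bridge sits over the frame, near corners about (340,345) and (423,360) in the crop, and the near pin just shows below the end at (391,375). Corners are a little off the predicted pixels, so I'll fit edges numerically for the bridge, pins and tape in this same camera.

```bash
python3 - <<'E'
from h import *
from scipy.ndimage import map_coordinates as mc
I0=cv2.imread("pics/scene0.png").astype(float);I5=cv2.imread("pics/scene5.png").astype(float)
T0=cv2.imread("pics/top0.png").astype(float)
c=np.array([584.56,-19.66]);yw=.0912;u=np.array([np.cos(yw),np.sin(yw)]);v=np.array([-u[1],u[0]])
def prof(I,n,a,z,ch):  # a: (k,2) board offsets
    P=np.array([proj(n,[*(c+p[0]*u+p[1]*v),z]) for p in a]);return mc(I[...,ch],[P[:,1],P[:,0]],order=1)
# near end of the bridge, red channel, along u at bottom height
s=np.arange(30,56,1.)
for y in(-9,-5,0,5,9):print("end y",y,prof(I5,"scene",[(k,y) for k in s],99.2,2).round().astype(int).tolist())
t=np.arange(-22,23,1.)
for x in(30,34,38):print("wing x",x,prof(I5,"scene",[(x,k) for k in t],103.2,2).round().astype(int).tolist())
# tape edges, both cameras: half-level crossings of blue channel
def edges(p,s):
    h=(p.max()+np.percentile(p,15))/2; b=np.where(p>h)[0];f=lambda i,j:s[i]+(h-p[i])/(p[j]-p[i])*(s[j]-s[i])
    return f(b[0]-1,b[0]),f(b[-1]+1,b[-1])
s=np.arange(-75,76,.5);t=np.arange(-45,46,.5)
for n,I in(("scene",I0),("top",T0)):
    A=np.array([edges(prof(I,n,[(k,y) for k in s],83,0),s) for y in(-12,-6,6,12)])
    B=np.array([edges(prof(I,n,[(x,k) for k in t],83,0),t) for x in(-42,-25,-10,0,10,25,42)])
    print(n,"u centre",A.mean(1).round(2),"width",np.ptp(A,axis=1).round(1));print(" v centre",B.mean(1).round(2),"width",np.ptp(B,axis=1).round(1))
E
```

```text
end y -9 [60, 60, 60, 59, 59, 60, 60, 62, 68, 82, 98, 114, 131, 144, 153, 160, 164, 167, 168, 168, 168, 168, 168, 168, 167, 167]
end y -5 [58, 58, 58, 58, 58, 59, 59, 65, 73, 82, 91, 100, 109, 120, 131, 143, 153, 151, 150, 149, 149, 149, 148, 145, 141, 137]
end y 0 [63, 63, 63, 62, 60, 58, 58, 59, 60, 62, 72, 84, 96, 108, 118, 120, 123, 125, 127, 128, 127, 127, 126, 125, 125, 126]
end y 5 [75, 73, 72, 70, 66, 63, 60, 57, 60, 66, 72, 79, 87, 91, 95, 97, 100, 102, 107, 111, 114, 117, 120, 123, 124, 126]
end y 9 [79, 79, 79, 78, 76, 74, 71, 76, 82, 89, 95, 100, 103, 105, 108, 110, 111, 112, 115, 118, 120, 120, 120, 121, 122, 123]
wing x 30 [163, 163, 164, 164, 165, 164, 163, 161, 150, 136, 120, 103, 85, 70, 58, 58, 58, 58, 58, 58, 57, 58, 58, 58, 57, 59, 62, 66, 69, 71, 74, 75, 74, 73, 72, 83, 94, 105, 112, 117, 121, 124, 125, 126, 127]
wing x 34 [164, 163, 163, 163, 163, 163, 161, 155, 148, 138, 116, 95, 75, 67, 63, 58, 57, 57, 58, 58, 61, 65, 69, 66, 61, 58, 59, 65, 71, 76, 77, 78, 79, 80, 82, 86, 93, 104, 114, 121, 123, 124, 125, 126, 127]
wing x 38 [166, 165, 165, 164, 163, 163, 162, 162, 147, 128, 108, 91, 79, 68, 60, 59, 59, 58, 58, 58, 58, 58, 59, 59, 59, 60, 60, 61, 64, 66, 69, 71, 74, 77, 82, 92, 103, 116, 120, 123, 125, 126, 126, 127, 127]
scene u centre [-1.5  -1.59 -1.49 -1.63] width [110.8 113.1 112.5 111.2]
 v centre [ 0.23 -0.11 -0.35 -0.25  0.12 -0.38 -0.39] width [52.2 51.9 51.9 52.1 51.9 51.6 51.3]
top u centre [-0.16 -0.06 -0.1  -0.21] width [111.6 112.  112.5 111.8]
 v centre [0.24 0.15 0.27 0.19 0.22 0.22 0.27] width [52.1 52.7 52.8 52.2 52.2 52.4 52.3]
```

Within each camera, the bridge agrees with the tape frame to about 1 mm both ways and in heading. The underside is about 7 mm above the tips and the arm is still, so I'm handing in.

```bash
python3 - <<'E'
from plant import sensors,ticket
o=sensors.get_obs();print(o["time"],o["tool_pos"],o["tcp_rot"],abs(o["dq"]).max(),o["grip_width"])
print(ticket.close_job())
E
```

```text
10.7 [584.49196405 -19.67917293 100.80581142] [ 3.14146104e+00 -1.62446482e-04  9.12305061e-02] 0.0015213127641752625 23.463979346361604
the job is handed in; nothing more can be done
None
```

I picked the bridge out of the tray across its block, carried it over the batten and pegs, and handed in at 10.7 s. The arm was at rest, with the bridge held level above the pins and its slot towards the soundhole. No verdict is reported, so what follows comes from my own measurements.

**Last checks:**
- **Gripper:** it was steady at (584.5, -19.7, 100.8) mm, tilted less than 0.001 rad, with a heading of 5.2° and the jaws at 23.5 mm on the bridge.
- **Height:** the underside is about 99 mm up, roughly 7 mm above the pin tips. I worked this out from the grasp depth and did not see it directly.
- **Alignment:** compared with the tape frame in the scene camera, the bridge is about 1 mm off each way.
- **Disagreement:** the two cameras differ by about 1.4 mm along the bridge. From the top camera I estimate the bridge within about 0.3 mm, and I averaged rather than corrected for this. My hand-picked pin positions also differed by about 2 mm between the cameras.
- **Not seen:** the far pin was not seen with the bridge in place, because the arm hides it in the top view. I took its position from the tape frame and the heading.

The force readings stayed near zero (about 1 N), with no sign of contact. The arm passed about 150 mm above the plane, jar and caul on its way to the tray, but I took no final picture of them.

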